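# Release the jar clamp on a bench shaker by fingertip

### The arm

A 7-joint arm with a two-finger parallel gripper is mounted at the origin on a cart in front of the work surface, level with it; the furniture and walls round the work are solid. World frame = base frame: x ahead of the robot, y to its left, z up, the work surface at z = 0. Lengths are in mm, angles in rad, forces in N, time in s.
With the tool pointing down it reaches from about 425 to 1025 mm from the base axis. Payload 9.4 kg.
Tool frame: the origin (TCP) lies midway between the tips of the shut fingers; the grasp point (between the pads) lies r.grip_depth behind it (r.grip_depth is the distance from the TCP to the grasp point, in mm); z points along the fingers, x is the direction in which the jaws open and shut, and the axes are right-handed (so a half turn about z gives the same grasp; the last joint's range is limited). The gripper opens to 93 mm and grips with 3 to 60 N. Pads are 15 mm wide; open, the fingers measure 128 mm over their backs; the gripper's body (75 mm by 188 mm) begins 65 mm behind the grasp point.
Start: joints at [1.1, 0.599, -0.003, 1.599, 0.002, 0.943, -0.08], TCP at [278.173, -669.51, 218.618] pointing down, gripper open.
Joint ranges: [-2.57, 2.57], [-0.35, 1.97], [-1.29, 1.29], [0.11, 2.56], [-1.05, 4.19], [0.11, 1.86], [-2.63, 2.63]. Speed limits (rad/s): [2.22, 2.22, 3.01, 3.01, 3.14, 3.14, 3.14].

### API

Orientations are given as a unit quaternion [x, y, z, w].
In Python, from rig import r gives the robot as it stands. The module is installed in compiled form; this text tells all that it offers.
- The arm moves only by the tool drive_tool, never from a script. Its argument "increments" is a list of rows, each an object of numbers: "tx", "ty", "tz": the shift along the tool's x, y, z in cm; "ax", "ay", "az": the turn, a rotation vector about the tool's x, y, z in degrees. In form: [{"tx": .., "ty": .., "tz": .., "ax": .., "ay": .., "az": ..}, ...]. A call has 1 to 12 rows; each row is the pose to reach, as a shift and turn from the pose commanded when the call began, along the tool's axes at that moment; what a row does not reach only later rows make up. A row lasts 1/10 s, in which the tool goes at most 50 mm and 8.59 degrees, less where a joint would pass 70% of its speed; a pose out of reach is approached as far as the arm can. A call with a gripper value outside its range is refused whole. "hand" is the closure, from 0 (fully open) to 1 (shut), set as the call begins (left out, the last holds). The fingers move at their own pace and stop on an object; "newtons" is the grip in N (left out, the last holds). Time passes only in rows, so rows that repeat a pose let the fingers close. It gives the time, the measured TCP pose, the force and the opening at its end, in the units of the state.
- r.get_obs(): the state, without advancing time (a new reading comes with each control period).
- r.grab_frame(name): name is "scene" or "top" or "wrist"; returns the picture (420x560x3 uint8, blue, green, red); there is no depth.
- r.calibration(name): a dict with "fx", "fy", "cx", "cy" (pixels), "view" (4x4, takes a point from world to camera coordinates); the wrist camera has in their place "hand_eye" (4x4, takes a point from camera to tool coordinates, whose origin is the TCP and whose axes are the tool frame's). Camera axes: x right, y down, z forward; pixel columns grow to the right and rows downward; lengths in mm; the calibration is good to about 2 mm. A picture is of the moment at which its call begins: read the wrist's pose just before it. calibration takes no time and is no camera call.
- r.job_done(): hands the job in, once; it reports no verdict.
Trained networks look in the newest picture that a camera, given by its name, has taken for a name from the list of things; names that differ only in an ending like _2 or _b are one class to them, and where a whole thing is asked for, a point or a joint stands for the part that bears it (a point fixed in the world has none). Each returns a list of dicts, best first, with "score" (0 to 1); they miss things now and then, are a little off and sometimes report something else, mostly with a low value. They report only what shows in the picture. A call takes as long as a camera call. They do not tell look-alikes from the thing itself.
- r.find_in(label, camera): "box" ([left, top, right, bottom] in pixels, round what is visible of it).
- r.outline_of(label, camera): "region" (420x560 bool, what is visible of it) and "box" ([left, top, right, bottom] in pixels, round what is visible of it).
- r.pinpoint(label, camera): "location" ([column, row] in pixels: a listed point, or the origin of a listed thing).
The state is a dict: "clock": time; "qpos": joint angles; "dq": joint speeds; "effort": joint torques, N m; "ee_pos": TCP position; "tool_rot": TCP orientation; "force": force on the tool from outside, world axes, zero at the start; "moment": the same for the moment, N m; "gripper_width": opening from 0.0 (shut) to 1.0 (fully open).
Only numpy, scipy, OpenCV 4.12 (cv2) and the standard library are available. Lean on these libraries where they do the work, as an engineer would, in place of code of your own. Each camera call takes 0.05 s, during which the arm holds its last target.

### The job

The shaking run is over: free the blue-lidded jar in the clamp on the bench shaker. With a fingertip running round its rim, gently roll the dark knurled lock screw anticlockwise (seen from above) two full turns from tight, a quarter turn more at most so that it stays in its thread; its point is then clear of the slide bar. Then push the clamp jaw with a fingertip away from the jar, gently, all the way back to its rubber stops, without pinching or lifting anything, and leave the jar, the timer and the two white bottles standing where they are.

Things in the scene. Friction and masses are not known exactly. Their poses are not given: they have to be found in the camera images.
- shaker: bench shaker, fixed: white housing 200 (x) x 260 (y) mm, dark control panel on its front (-x) face, and an aluminium platform 220 x 290 mm, its top 70 mm above the bench. Origin: centre of the underside, on the bench; x front to back, y to the left, z up. Along y on the platform, in mm: fixed rail (-126 to -113, 32 high), jar, clamp jaw, grey saddle guiding the slide bar
- screw_head (a point): centre of the lock screw's knurled head, on its upright axis at half height: x 0, y 60, z 117 mm in the shaker's frame when tight. The head is a dark disc 51 mm across its 24 upright ribs (1.7 mm proud, 6 mm apart), 18 mm high; below it a brass boss 23 mm wide on the flat saddle (52 x 56 mm, top 15.5 mm below this point). A finger can run right round it. It rises 2 mm a turn
- lock_screw (a joint): angle of the lock screw in rad: 0 tight (it starts at 0 to 0.3), growing anticlockwise seen from above; 12.57 is two full turns, 18.8 the end. It stays where it is left; about 2 N along the rim turns it. Its point draws out of a hole in the slide bar and frees the bar after 1.7 turns
- index_mark (a point): outer end of the white line on top of the screw head, 22 mm from the axis: it shows how far the head has turned; when fully tight it points to the front of the shaker (-x in the shaker's frame), at a white line on the saddle
- clamp_bar (a joint): travel of the clamp jaw and its slide bar in m along the shaker's +y (away from the jar): 0 clamped, as it starts, 0.045 against the springy rubber stops. Locked until the screw is loosened; then it slides with about 3 N and stays where it is left
- jaw_push (a point): a free spot on the jaw face that looks to the jar (-y side), 60 mm in front (-x) of the slide bar, 40 mm from the jaw's front end, 22 mm above the platform; moves with the jaw. The jaw is an upright plate with black rubber facing, 200 mm long along x, 12 mm thick, 4 to 38 mm above the platform. From this face to the fixed rail the platform is free over 66 mm, from the front edge back to the jar
- jar: blue-lidded jar, 66 mm in diameter, 89 mm high, 0.2 to 0.4 kg, loose on the platform between rail and jaw with under 1 mm of play; its front edge is 62 mm behind the spot jaw_push. Origin: centre of its underside
- stopclock: small white timer, 58 x 62 x 20 mm, loose on the bench in front and to the right of the shaker. Origin: centre of its underside
- bottle_w: white sample bottle, 41 mm in diameter, 74 mm high, loose on the bench to the right of the shaker. Origin: centre of its underside
- bottle_v: second white sample bottle, the same size, near the first. Origin: centre of its underside
- jar_place (a point): the jar's place on the platform (top face of the platform): x = 35, y = -80, z = 70 mm in the shaker's frame
Not all that is in view belongs to the job. Leave any pink, purple or yellow look-alike of the jar alone.

How it is judged:
By the outcome, as a careful person would: the job done as asked, in the order asked, and still so for the second after the job is handed in, with the robot touching nothing.
It also fails if it takes over 64 s, if anything falls off the work surface, if the arm or the gripper's body presses on something with over 40 N, if the wrist force passes 120 N, or if a joint passes its speed limit or range.

## Working session

There is one attempt and no reset: what is moved stays moved. The work goes in short steps, Python scripts to look and compute and a tool call to move; the robot and the scene stay as the last step left them, time stands still between calls to the robot, and variables do not carry over. Pictures are saved under pics/ and viewed, and the job is handed in when it is done.

Besides the shell and the picture viewer there is one more tool, called as name([rows], argument=value, ...), one row to a line, values as JSON. drive_tool: Moves the arm, as the interface text tells. Its arguments: {"type":"object","properties":{"increments":{"type":"array","items":{"type":"object","properties":{"tx":{"type":"number"},"ty":{"type":"number"},"tz":{"type":"number"},"ax":{"type":"number"},"ay":{"type":"number"},"az":{"type":"number"}}}},"hand":{"type":"number"},"newtons":{"type":"number"}},"required":["increments"]}

```bash
mkdir -p pics; python3 - <<'E'
from rig import r
import cv2,numpy as np
o=r.get_obs();print({k:np.round(v,3) for k,v in o.items()}, r.grip_depth)
for n in("scene","top"):
    im=r.grab_frame(n);cv2.imwrite(f"pics/{n}0.png",im)
    print(n,{k:np.round(v,3).tolist() for k,v in r.calibration(n).items()})
    for l in("shaker","screw_head","index_mark","jaw_push","jar","stopclock","bottle_w","jar_place"):
        try: print(l,[(np.round(d['location']).tolist(),round(d['score'],2)) for d in r.pinpoint(l,n)])
        except Exception as e: print(l,e)
print(r.get_obs()['clock'])
print({k:np.round(v,3).tolist() for k,v in r.calibration("wrist").items()})
E
```

```text
{'clock': np.float64(0.0), 'qpos': array([ 1.1  ,  0.6  , -0.003,  1.6  ,  0.002,  0.943, -0.08 ]), 'dq': array([ 0.   ,  0.001,  0.001, -0.   ,  0.   ,  0.002, -0.001]), 'effort': array([-0.0000e+00, -7.6506e+01,  1.4970e+00, -2.5235e+01, -5.2000e-02,
        1.7000e-02,  0.0000e+00]), 'ee_pos': array([ 277.948, -669.055,  217.757]), 'tool_rot': array([ 0.832, -0.555, -0.001, -0.   ]), 'force': array([0.485, 0.633, 0.122]), 'moment': array([ 0.001, -0.047, -0.032]), 'gripper_width': np.float64(1.003)} 18.8
scene {'fx': 440.518, 'fy': 440.518, 'cx': 281.689, 'cy': 213.351, 'view': [[0.804, -0.595, 0.02, -430.419], [-0.262, -0.383, -0.886, 213.856], [0.534, 0.706, -0.464, 698.973], [0.0, 0.0, 0.0, 1.0]]}
shaker [([257.0, 219.0], 0.88), ([290.0, 201.0], 0.71), ([331.0, 344.0], 0.3)]
screw_head [([241.0, 167.0], 0.52)]
index_mark [([234.0, 165.0], 0.53)]
jaw_push [([246.0, 196.0], 0.85)]
jar [([289.0, 202.0], 0.93), ([300.0, 264.0], 0.82), ([356.0, 238.0], 0.75), ([234.0, 166.0], 0.67), ([186.0, 243.0], 0.57), ([288.0, 299.0], 0.55), ([243.0, 165.0], 0.51)]
stopclock [([329.0, 346.0], 0
[... 200 characters left out ...]
024, -1.0, -0.001, -42.823], [-0.991, 0.024, -0.132, 554.91], [0.132, -0.002, -0.991, 1124.53], [0.0, 0.0, 0.0, 1.0]]}
shaker [([201.0, 198.0], 0.64)]
screw_head [([175.0, 197.0], 0.78)]
index_mark []
jaw_push [([220.0, 215.0], 0.79)]
jar [([232.0, 183.0], 0.96), ([284.0, 211.0], 0.84), ([212.0, 271.0], 0.84), ([278.0, 151.0], 0.83), ([315.0, 247.0], 0.7)]
stopclock [([364.0, 251.0], 0.93), ([175.0, 198.0], 0.25)]
bottle_w [([357.0, 185.0], 0.61), ([337.0, 207.0], 0.52)]
jar_place [([230.0, 179.0], 0.94)]
0.9
{'fx': 362.383, 'fy': 362.383, 'cx': 277.587, 'cy': 208.777, 'hand_eye': [[1.0, 0.0, -0.0, -0.717], [-0.0, 0.961, 0.278, -78.459], [0.0, -0.278, 0.961, -166.718], [0.0, 0.0, 0.0, 1.0]]}
```

```bash
python3 - <<'E'
import cv2
for n,(x0,y0,x1,y1) in {"scene":(130,90,450,390),"top":(110,120,410,300)}.items():
    im=cv2.imread(f"pics/{n}0.png"); c=im[y0:y1,x0:x1]
    s=min(800/c.shape[1],600/c.shape[0])
    cv2.imwrite(f"pics/{n}0c.png",cv2.resize(c,None,fx=s,fy=s,interpolation=cv2.INTER_CUBIC)); print(n,s)
E
```

```text
scene 2.0
top 2.6666666666666665
```

View pics/scene0.png

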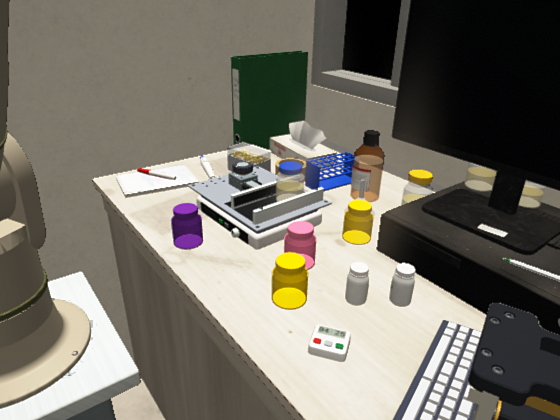

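View pics/top0.png

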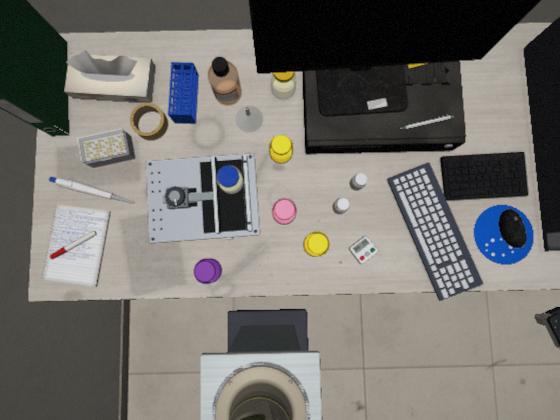

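```bash
sleep 1
```

```text
(no output)
```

View pics/top0c.png

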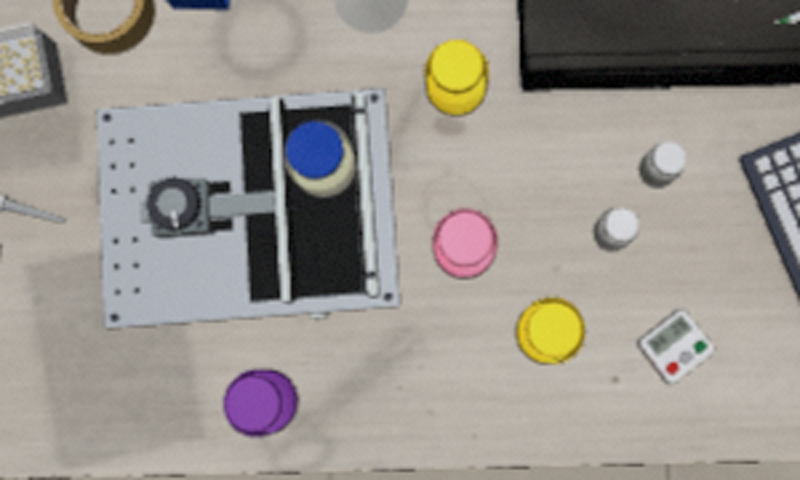

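View pics/scene0c.png

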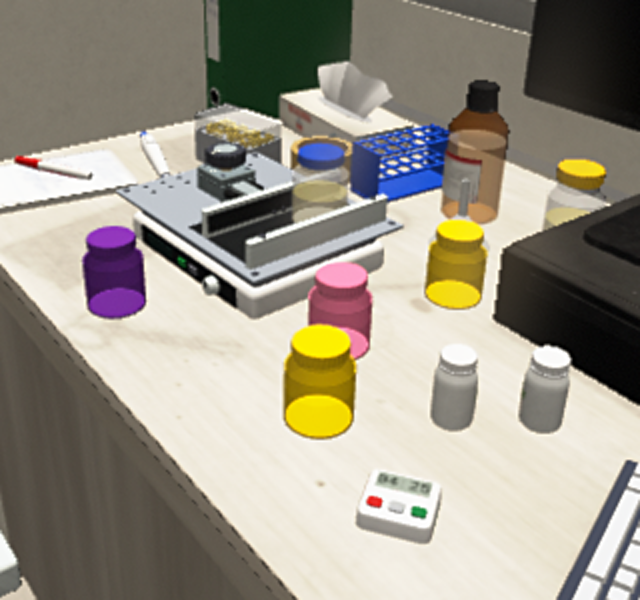

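```bash
cat > h.py <<'E'
import numpy as np,cv2
from scipy.optimize import least_squares
from scipy.spatial.transform import Rotation as R
def proj(c,P):
    P=np.atleast_2d(P);V=np.array(c['view']);q=P@V[:3,:3].T+V[:3,3]
    return np.c_[c['fx']*q[:,0]/q[:,2]+c['cx'],c['fy']*q[:,1]/q[:,2]+c['cy']]
def wristcal(c,obs):
    T=np.eye(4);T[:3,:3]=R.from_quat(obs['tool_rot']).as_matrix();T[:3,3]=obs['ee_pos']
    d=dict(c);d['view']=np.linalg.inv(T@np.array(c['hand_eye']));return d
def s2w(p,P):
    c,s=np.cos(p[2]),np.sin(p[2]);P=np.atleast_2d(P)
    return np.c_[p[0]+c*P[:,0]-s*P[:,1],p[1]+s*P[:,0]+c*P[:,1],P[:,2]]
def unproj(c,uv,z):
    V=np.array(c['view']);d=V[:3,:3].T@np.array([(uv[0]-c['cx'])/c['fx'],(uv[1]-c['cy'])/c['fy'],1]);o=-V[:3,:3].T@V[:3,3]
    return o+d*(z-o[2])/d[2]
E
python3 - <<'E'
from h import *
from rig import r
ct,cs=r.calibration("top"),r.calibration("scene")
f=lambda u,v:(110+u/2.6667,120+v/2.6667)
g=lambda u,v:(130+u/2,90+v/2)
# corners: image-left = +y, image-up=+x (back)
top=[((110,145,70),f(97,110)),((110,-145,70),f(385,90)),((-110,-145,70),f(399,304)),((-110,145,70),f(107,327)),((0,60,126),f(175,201))]
top+=[((35,-80,70),(230.5,180)),((0,60,117),(175,197))]
sc=[((-110,145,70),g(118,192)),((-110,-145,70),g(257,286)),((110,-145,70),g(403,228)),((0,60,126),g(225,152)),((35,-80,70),(291,201)),((-60,-47,92),(246,196))]
def res(p,full=False):
    e=[proj(ct,s2w(p,np.array([a for a,_ in top],float)))-np.array([b for _,b in top]), proj(cs,s2w(p,np.array([a for a,_ in sc],float)))-np.array([b for _,b in sc])]
    return e if full else np.vstack(e).ravel()
s=least_squares(res,[500,150,0],loss='soft_l1');p=s.x;print(p,np.degrees(p[2]))
for e in res(p,True):print(np.round(e,1))
for n,P in dict(screw=(0,60,117),mark=(-22,60,126),push=(-60,-47,92),jar=(35,-80,70)).items():print(n,s2w(p,np.array([P],float)).round(1))
E
```

```text
[5.64844336e+02 1.39598919e+02 5.71538955e-02] 3.274676995402814
[[-0.2 -0.4]
 [ 0.1 -1.5]
 [ 1.1  0.3]
 [-0.5  0.7]
 [-0.5  0.5]
 [ 1.7  1.7]
 [ 0.9 -0.6]]
[[-1.5 -1.4]
 [-1.1 -2.7]
 [ 1.  -2.4]
 [ 0.3 -2.1]
 [-0.8 -0.5]
 [ 2.9  1.8]]
screw [[561.4 199.5 117. ]]
mark [[539.5 198.2 126. ]]
push [[507.6  89.2  92. ]]
jar [[604.4  61.7  70. ]]
```

drive_tool([
  {"tx": -1, "ty": -0.8, "az": 1},
  {"tx": -3.5, "ty": -2.7, "az": 2},
  {"tx": -7, "ty": -5.3, "az": 4},
  {"tx": -11, "ty": -8.3, "az": 6},
  {"tx": -15, "ty": -11.3, "az": 8},
  {"tx": -19, "ty": -14.4, "az": 10},
  {"tx": -23, "ty": -17.4, "az": 12},
  {"tx": -27, "ty": -20.4, "az": 14},
  {"tx": -31, "ty": -23.4, "az": 16},
  {"tx": -35, "ty": -26.5, "az": 18},
  {"tx": -39, "ty": -29.5, "az": 19.3},
  {"tx": -43, "ty": -32.5, "az": 19.3},
], hand=1, newtons=20)

```text
schema error: expected keys tx, ty, tz, ax, ay, az
```

drive_tool([
  {"tx": -1, "ty": -0.8, "tz": 0, "ax": 0, "ay": 0, "az": 1},
  {"tx": -3.5, "ty": -2.7, "tz": 0, "ax": 0, "ay": 0, "az": 2},
  {"tx": -7, "ty": -5.3, "tz": 0, "ax": 0, "ay": 0, "az": 4},
  {"tx": -11, "ty": -8.3, "tz": 0, "ax": 0, "ay": 0, "az": 6},
  {"tx": -15, "ty": -11.3, "tz": 0, "ax": 0, "ay": 0, "az": 8},
  {"tx": -19, "ty": -14.4, "tz": 0, "ax": 0, "ay": 0, "az": 10},
  {"tx": -23, "ty": -17.4, "tz": 0, "ax": 0, "ay": 0, "az": 12},
  {"tx": -27, "ty": -20.4, "tz": 0, "ax": 0, "ay": 0, "az": 14},
  {"tx": -31, "ty": -23.4, "tz": 0, "ax": 0, "ay": 0, "az": 16},
  {"tx": -35, "ty": -26.5, "tz": 0, "ax": 0, "ay": 0, "az": 18},
  {"tx": -39, "ty": -29.5, "tz": 0, "ax": 0, "ay": 0, "az": 19.3},
  {"tx": -43, "ty": -32.5, "tz": 0, "ax": 0, "ay": 0, "az": 19.3},
], hand=1, newtons=20)

```text
clock: 2.1
ee_pos: [412.7, -146.3, 218.9]
tool_rot: [0.727, -0.687, 0.0, -0.0]
force: [2.2, -0.1, 0.1]
gripper_width: 0.025
```

```bash
cat >> h.py <<'E'
def todelta(obs,target,xang=None,cmd=None):
    "world target -> tool-frame cm; xang desired tool x azimuth deg"
    M=R.from_quat(obs['tool_rot']).as_matrix();p=obs['ee_pos'] if cmd is None else np.array(cmd)
    d=M.T@(np.array(target)-p)/10
    a=np.degrees(np.arctan2(M[1,0],M[0,0])); return d.round(3),a
E
python3 - <<'E'
from h import *
from rig import r
o=r.get_obs();print(o['clock'],o['ee_pos'],o['qpos'].round(2),o['force'],o['gripper_width'])
print(R.from_quat(o['tool_rot']).as_matrix().round(3),todelta(o,[501.5,196,200]))
E
```

```text
2.1 [ 412.71783012 -146.29309482  218.9355492 ] [ 0.21  0.26  0.    2.23 -0.    0.65 -1.3 ] [ 2.20280003 -0.12928599  0.11893706] 0.02509999406750726
[[ 0.056 -0.998  0.001]
 [-0.998 -0.056 -0.   ]
 [ 0.    -0.001 -1.   ]] (array([-33.683, -10.766,   1.9  ]), np.float64(-86.81207653927574))
```

drive_tool([
  {"tx": -3.5, "ty": -1.1, "tz": 0, "ax": 0, "ay": 0, "az": 0},
  {"tx": -7.5, "ty": -2.4, "tz": 0, "ax": 0, "ay": 0, "az": 0},
  {"tx": -11.5, "ty": -3.7, "tz": 0, "ax": 0, "ay": 0, "az": 0},
  {"tx": -15.5, "ty": -5, "tz": 0, "ax": 0, "ay": 0, "az": 0},
  {"tx": -19.5, "ty": -6.2, "tz": 0, "ax": 0, "ay": 0, "az": 0},
  {"tx": -23.5, "ty": -7.5, "tz": 0, "ax": 0, "ay": 0, "az": 0},
  {"tx": -27.5, "ty": -8.8, "tz": 0.6, "ax": 0, "ay": 0, "az": 0},
  {"tx": -31, "ty": -9.9, "tz": 1.2, "ax": 0, "ay": 0, "az": 0},
  {"tx": -33.7, "ty": -10.8, "tz": 1.9, "ax": 0, "ay": 0, "az": 0},
  {"tx": -33.7, "ty": -10.8, "tz": 1.9, "ax": 0, "ay": 0, "az": 0},
  {"tx": -33.7, "ty": -10.8, "tz": 1.9, "ax": 0, "ay": 0, "az": 0},
])

```text
clock: 3.2
ee_pos: [500.6, 194.1, 199.3]
tool_rot: [0.727, -0.686, -0.0, 0.0]
force: [-0.7, 0.5, -0.5]
gripper_width: 0.002
```

```bash
python3 - <<'E'
from h import *
from rig import r
o=r.get_obs();print(o['clock'],o['ee_pos'],o['qpos'].round(2),o['force'],o['gripper_width'])
im=r.grab_frame("wrist");cv2.imwrite("pics/w1.png",im)
c=wristcal(r.calibration("wrist"),o)
for l in("screw_head","index_mark","jaw_push","jar_place"):
    for d in r.pinpoint(l,"wrist")[:2]: print(l,np.round(d['location'],1),round(d['score'],2),unproj(c,d['location'],dict(screw_head=117,index_mark=126,jaw_push=92,jar_place=70)[l]).round(1))
d=r.outline_of("screw_head","wrist");print([ (x['score'],x['box']) for x in d])
E
```

```text
3.2 [500.63673076 194.09784383 199.34112046] [-0.42  0.4  -0.07  2.05  0.05  0.7  -2.04] [-0.6679176   0.48945085 -0.48042598] 0.0021089656696900994
screw_head [270.8 129. ] 0.7 [562.1 203.3 117. ]
index_mark [272.1 162.2] 0.84 [541.2 201.2 126. ]
jaw_push [406.6 199.5] 0.59 [512.7  94.9  92. ]
[(0.79, [233.9, 87.3, 306.8, 166.8])]
```

View pics/w1.png

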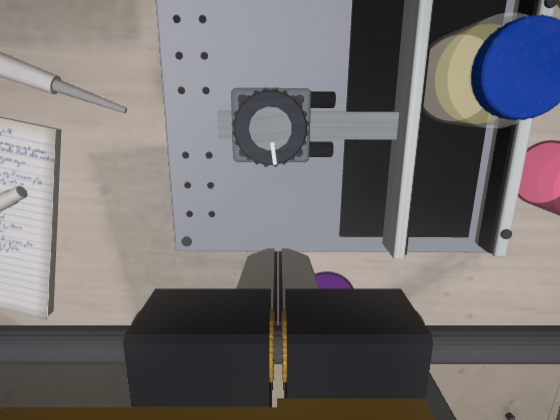

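```bash
python3 - <<'E'
from h import *
from rig import r
o=r.get_obs();c=wristcal(r.calibration("wrist"),o)
im=cv2.imread("pics/w1.png")
cv2.imwrite("pics/w1c.png",cv2.resize(im[75:185,210:330],None,fx=5,fy=5,interpolation=cv2.INTER_CUBIC))
for uv in((175,251),(513,252)):print(unproj(c,uv,70))
for p in([564.8,139.6,.05715],[565,143,.05715]):
  print(s2w(p,[[-110,145,70],[-110,-145,70]]));print(proj(c,s2w(p,[[0,60,126],[-22,60,126],[0,60,108],[-60,-47,92],[-110,145,70],[-110,-145,70]])).round(0).tolist())
E
```

```text
[450.19621682 281.64836655  70.        ]
[465.87080244 -16.14359851  70.        ]
[[446.69734804 278.08019208  70.        ]
 [463.26182766 -11.44634904  70.        ]]
[[274.0, 133.0], [274.0, 166.0], [274.0, 131.0], [411.0, 207.0], [179.0, 255.0], [507.0, 254.0]]
[[446.89734804 281.48019208  70.        ]
 [463.46182766  -8.04634904  70.        ]]
[[269.0, 132.0], [269.0, 166.0], [269.0, 130.0], [406.0, 207.0], [175.0, 254.0], [503.0, 254.0]]
```

View pics/w1c.png

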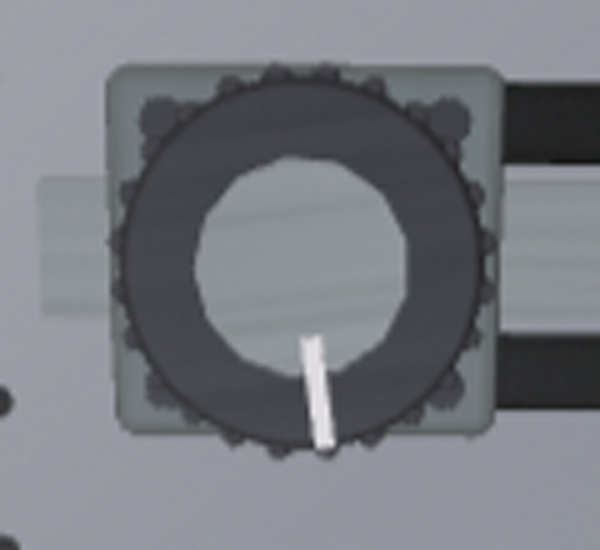

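drive_tool([
  {"tx": -0.2, "ty": 0, "tz": 2, "ax": 0, "ay": 0, "az": 0},
  {"tx": -0.4, "ty": 0, "tz": 5, "ax": 0, "ay": 0, "az": 0},
  {"tx": -0.5, "ty": 0, "tz": 8, "ax": 0, "ay": 0, "az": 0},
  {"tx": -0.5, "ty": -0.5, "tz": 9.2, "ax": 0, "ay": 0, "az": 0},
  {"tx": -0.5, "ty": -1.4, "tz": 9.2, "ax": 0, "ay": 0, "az": 0},
  {"tx": -0.5, "ty": -2.2, "tz": 9.2, "ax": 0, "ay": 0, "az": 0},
  {"tx": -0.5, "ty": -2.3, "tz": 9.2, "ax": 0, "ay": 0, "az": 0},
  {"tx": -0.5, "ty": -2.3, "tz": 9.2, "ax": 0, "ay": 0, "az": 0},
  {"tx": -0.5, "ty": -2.3, "tz": 9.2, "ax": 0, "ay": 0, "az": 0},
])

```text
clock: 4.4
ee_pos: [524.4, 200.0, 108.3]
tool_rot: [0.727, -0.687, 0.0, -0.0]
force: [-0.9, 0.4, 0.7]
gripper_width: 0.004
```

```bash
python3 - <<'E'
from h import *
from rig import r
o=r.get_obs();print(o['clock'],o['ee_pos'],o['force'])
im=r.grab_frame("wrist");cv2.imwrite("pics/w2.png",im)
E
```

```text
4.4 [524.43140325 199.98489923 108.34259509] [-0.94828727  0.42614012  0.68964021]
```

View pics/w2.png

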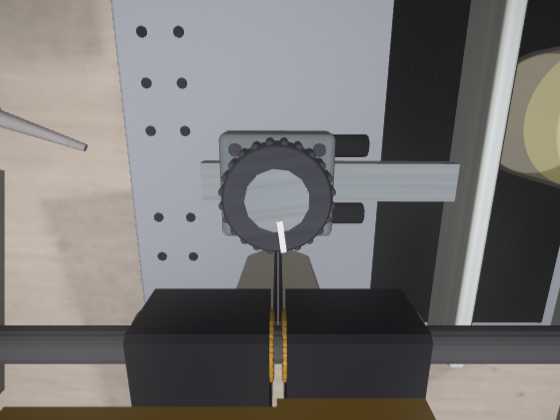

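drive_tool([
  {"tx": 0, "ty": -0.25, "tz": 0, "ax": 0, "ay": 0, "az": 0},
  {"tx": 0, "ty": -0.4, "tz": 0, "ax": 0, "ay": 0, "az": 0},
  {"tx": 0, "ty": -0.5, "tz": 0, "ax": 0, "ay": 0, "az": 0},
  {"tx": 0, "ty": -0.5, "tz": 0, "ax": 0, "ay": 0, "az": 0},
])

```text
clock: 4.85
ee_pos: [528.5, 200.3, 107.5]
tool_rot: [0.727, -0.687, -0.0, 0.001]
force: [-4.7, -0.1, 3.2]
gripper_width: 0.005
```

drive_tool([
  {"tx": 0, "ty": 0, "tz": 0, "ax": 0, "ay": 0, "az": 0},
  {"tx": 0, "ty": 0, "tz": 0, "ax": 0, "ay": 0, "az": 0},
])

```text
clock: 5.05
ee_pos: [528.6, 200.2, 107.5]
tool_rot: [0.727, -0.687, -0.0, 0.001]
force: [-5.6, 0.8, 3.4]
gripper_width: 0.005
```

```bash
python3 - <<'E'
from h import *
from rig import r
for i in range(1):
    o=r.get_obs();print(o['clock'],o['ee_pos'],o['force'])
E
```

```text
5.05 [528.59321272 200.24313532 107.50140826] [-5.63407104  0.78102707  3.37504852]
```

drive_tool([
  {"tx": 0.2, "ty": -0.05, "tz": 0, "ax": 0, "ay": 0, "az": 0},
  {"tx": 0.4, "ty": -0.05, "tz": 0, "ax": 0, "ay": 0, "az": 0},
  {"tx": 0.6, "ty": -0.05, "tz": 0, "ax": 0, "ay": 0, "az": 0},
  {"tx": 0.8, "ty": -0.05, "tz": 0, "ax": 0, "ay": 0, "az": 0},
])

```text
clock: 5.45
ee_pos: [529.2, 192.7, 107.5]
tool_rot: [0.727, -0.686, -0.001, 0.001]
force: [-6.8, 1.3, 3.7]
gripper_width: 0.009
```

```bash
python3 - <<'E'
from h import *
from rig import r
o=r.get_obs();print(o['clock'],o['ee_pos'],o['force'])
im=r.grab_frame("wrist");cv2.imwrite("pics/w3.png",cv2.resize(im[120:300,180:380],None,fx=3.3,fy=3.3))
E
```

```text
5.45 [529.2349912  192.68843315 107.47511188] [-6.78202477  1.32173641  3.731671  ]
```

View pics/w3.png

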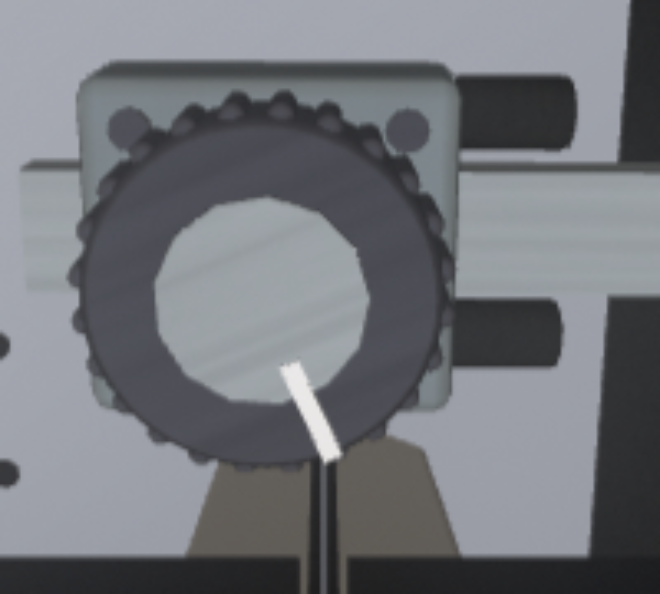

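drive_tool([
  {"tx": 0.29, "ty": 0, "tz": 0, "ax": 0, "ay": 0, "az": 0},
  {"tx": 0.57, "ty": 0, "tz": 0, "ax": 0, "ay": 0, "az": 0},
  {"tx": 1.0, "ty": -0.04, "tz": 0, "ax": 0, "ay": 0, "az": 0},
  {"tx": 1.42, "ty": -0.15, "tz": 0, "ax": 0, "ay": 0, "az": 0},
  {"tx": 1.82, "ty": -0.34, "tz": 0, "ax": 0, "ay": 0, "az": 0},
])

```text
clock: 6.0
ee_pos: [534.9, 174.3, 107.6]
tool_rot: [0.727, -0.687, 0.0, -0.0]
force: [-2.4, 1.5, 1.1]
gripper_width: 0.002
```

```bash
cat > look.py <<'E'
import sys
from h import *
from rig import r
o=r.get_obs();print(round(o['clock'],2),o['ee_pos'].round(1),o['force'].round(1))
M=R.from_quat(o['tool_rot']).as_matrix(); print("tool force",(M.T@o['force']).round(1),"ab",(np.array([[.056,-.998],[-.998,-.056]])@(o['ee_pos'][:2]-[528.6,200.2])).round(1))
im=r.grab_frame("wrist");cv2.imwrite(f"pics/{sys.argv[1]}.png",cv2.resize(im[90:300,140:420],None,fx=2.8,fy=2.8,interpolation=cv2.INTER_CUBIC))
E
python3 look.py w4
```

```text
6.0 [534.9 174.3 107.6] [-2.4  1.5  1.1]
tool force [-1.6  2.3 -1.1] ab [26.2 -4.9]
```

View pics/w4.png

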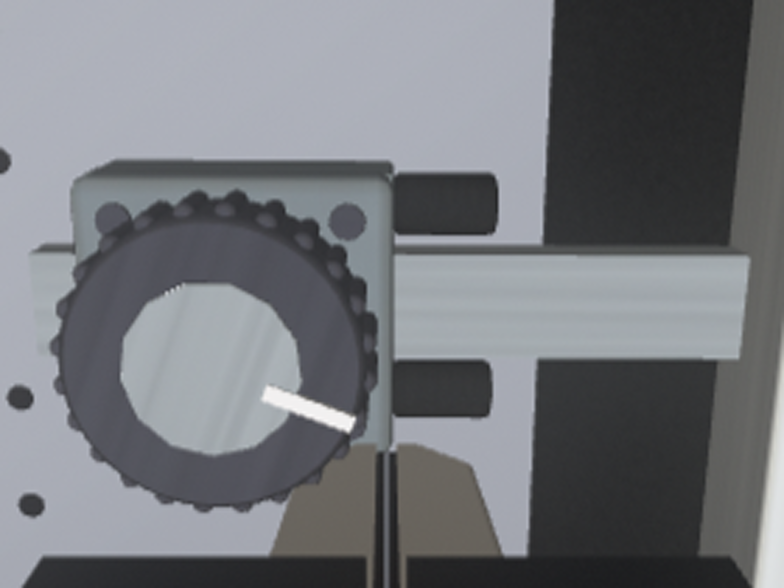

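drive_tool([
  {"tx": 0.26, "ty": -0.3, "tz": 0, "ax": 0, "ay": 0, "az": 0},
  {"tx": 0.57, "ty": -0.6, "tz": 0, "ax": 0, "ay": 0, "az": 0},
  {"tx": 0.82, "ty": -0.96, "tz": 0, "ax": 0, "ay": 0, "az": 0},
  {"tx": 1.0, "ty": -1.36, "tz": 0, "ax": 0, "ay": 0, "az": 0},
  {"tx": 1.11, "ty": -1.78, "tz": 0, "ax": 0, "ay": 0, "az": 0},
])

```text
clock: 6.55
ee_pos: [553.4, 163.3, 107.5]
tool_rot: [0.727, -0.687, 0.0, 0.001]
force: [-3.5, -3.7, 2.1]
gripper_width: 0.009
```

```bash
python3 look.py w5
```

```text
6.55 [553.4 163.3 107.5] [-3.5 -3.7  2.1]
tool force [ 3.5  3.7 -2.1] ab [ 38.2 -22.6]
```

View pics/w5.png

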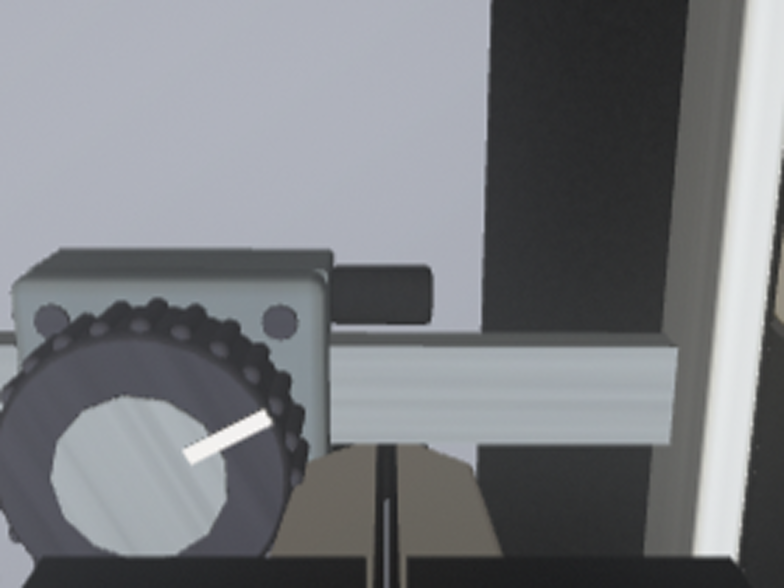

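drive_tool([
  {"tx": 0.04, "ty": -0.43, "tz": 0, "ax": 0, "ay": 0, "az": 0},
  {"tx": 0.04, "ty": -0.9, "tz": 0, "ax": 0, "ay": 0, "az": 0},
  {"tx": 0.04, "ty": -1.4, "tz": 0, "ax": 0, "ay": 0, "az": 0},
  {"tx": 0.04, "ty": -1.83, "tz": 0, "ax": 0, "ay": 0, "az": 0},
  {"tx": 0, "ty": -2.26, "tz": 0, "ax": 0, "ay": 0, "az": 0},
])

```text
clock: 7.1
ee_pos: [576.5, 164.6, 107.6]
tool_rot: [0.727, -0.687, 0.001, 0.0]
force: [-1.2, -2.6, 0.1]
gripper_width: 0.004
```

drive_tool([
  {"tx": -0.11, "ty": -0.43, "tz": 0, "ax": 0, "ay": 0, "az": 0},
  {"tx": -0.3, "ty": -0.82, "tz": 0, "ax": 0, "ay": 0, "az": 0},
  {"tx": -0.54, "ty": -1.18, "tz": 0, "ax": 0, "ay": 0, "az": 0},
  {"tx": -0.85, "ty": -1.49, "tz": 0, "ax": 0, "ay": 0, "az": 0},
])

```text
clock: 7.5
ee_pos: [591.3, 174.9, 107.8]
tool_rot: [0.727, -0.687, 0.001, -0.001]
force: [2.6, -5.0, 1.2]
gripper_width: 0.008
```

```bash
python3 look.py w6; python3 -c "
from rig import r;import cv2
cv2.imwrite('pics/t6.png',cv2.resize(r.grab_frame('scene')[120:280,150:370],None,fx=3,fy=3))"
```

```text
7.5 [591.3 174.9 107.8] [ 2.6 -5.   1.2]
tool force [ 5.2 -2.3 -1.2] ab [ 28.7 -61.2]
```

View pics/w6.png

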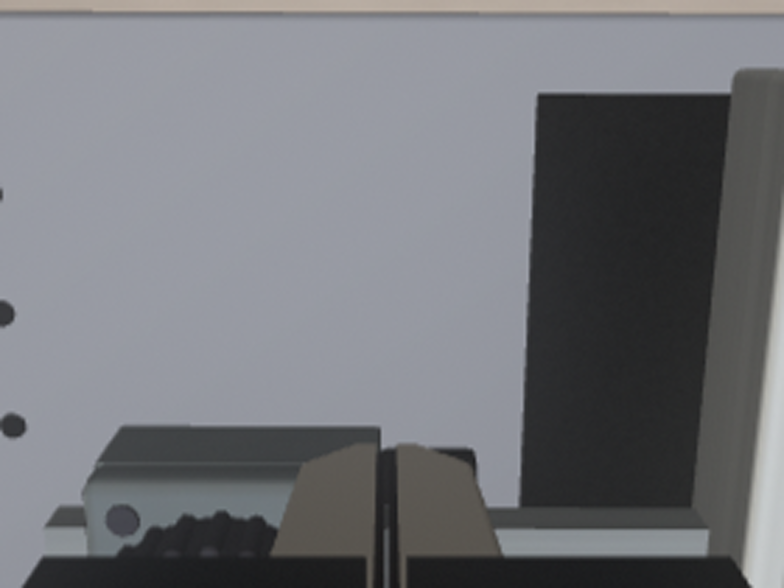

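View pics/t6.png

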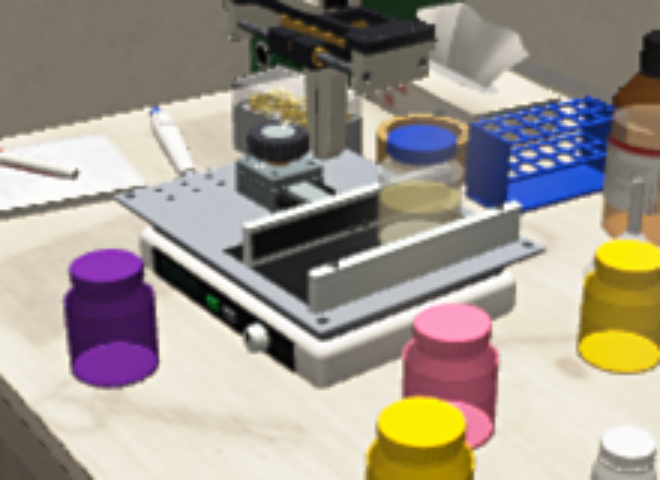

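drive_tool([
  {"tx": -0.36, "ty": -0.26, "tz": 0, "ax": 0, "ay": 0, "az": 0},
  {"tx": -0.75, "ty": -0.44, "tz": 0, "ax": 0, "ay": 0, "az": 0},
  {"tx": -1.18, "ty": -0.55, "tz": 0, "ax": 0, "ay": 0, "az": 0},
  {"tx": -1.61, "ty": -0.59, "tz": 0, "ax": 0, "ay": 0, "az": 0},
  {"tx": -2.1, "ty": -0.59, "tz": 0, "ax": 0, "ay": 0, "az": 0},
  {"tx": -2.6, "ty": -0.59, "tz": 0, "ax": 0, "ay": 0, "az": 0},
])

```text
clock: 8.2
ee_pos: [596.4, 202.6, 108.2]
tool_rot: [0.727, -0.687, 0.001, -0.002]
force: [5.9, -2.8, 0.6]
gripper_width: 0.003
```

drive_tool([
  {"tx": -0.5, "ty": 0, "tz": 0, "ax": 0, "ay": 0, "az": 0},
  {"tx": -1.0, "ty": 0, "tz": 0, "ax": 0, "ay": 0, "az": 0},
  {"tx": -1.6, "ty": 0, "tz": 0, "ax": 0, "ay": 0, "az": 0},
  {"tx": -2.04, "ty": 0.04, "tz": 0, "ax": 0, "ay": 0, "az": 0},
  {"tx": -2.47, "ty": 0.15, "tz": 0, "ax": 0, "ay": 0, "az": 0},
  {"tx": -2.86, "ty": 0.33, "tz": 0, "ax": 0, "ay": 0, "az": 0},
])

```text
clock: 8.8
ee_pos: [590.0, 230.8, 107.9]
tool_rot: [0.727, -0.686, 0.0, -0.001]
force: [4.3, -1.2, 1.2]
gripper_width: 0.005
```

```bash
python3 look.py w7;  python3 -c "
from rig import r;import cv2
cv2.imwrite('pics/t7.png',cv2.resize(r.grab_frame('scene')[140:220,190:310],None,fx=6,fy=6,interpolation=2))"
```

```text
8.8 [590.  230.8 107.9] [ 4.3 -1.2  1.2]
tool force [ 1.4 -4.2 -1.2] ab [-27.1 -63. ]
```

View pics/t7.png

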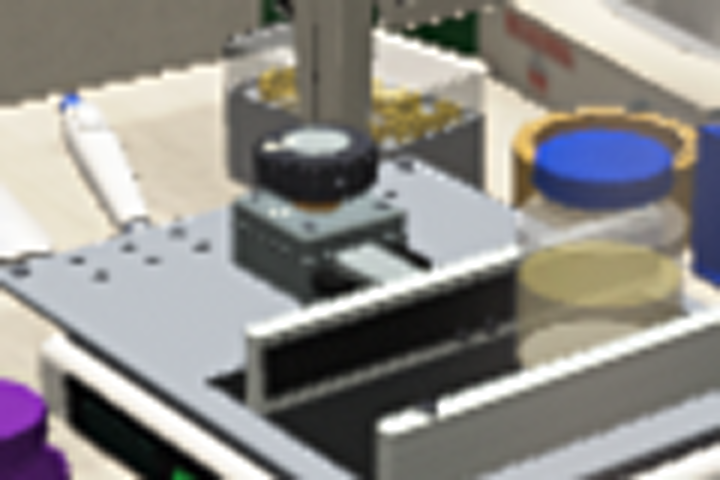

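drive_tool([
  {"tx": -0.36, "ty": 0.25, "tz": 0, "ax": 0, "ay": 0, "az": 0},
  {"tx": -0.67, "ty": 0.56, "tz": 0, "ax": 0, "ay": 0, "az": 0},
  {"tx": -0.92, "ty": 0.92, "tz": 0, "ax": 0, "ay": 0, "az": 0},
  {"tx": -1.1, "ty": 1.31, "tz": 0, "ax": 0, "ay": 0, "az": 0},
  {"tx": -1.21, "ty": 1.74, "tz": 0, "ax": 0, "ay": 0, "az": 0},
  {"tx": -1.25, "ty": 2.17, "tz": 0, "ax": 0, "ay": 0, "az": 0},
])

```text
clock: 9.5
ee_pos: [566.7, 242.6, 107.8]
tool_rot: [0.727, -0.686, -0.001, -0.001]
force: [2.9, 4.8, 2.9]
gripper_width: 0.002
```

drive_tool([
  {"tx": 0, "ty": 0.5, "tz": 0, "ax": 0, "ay": 0, "az": 0},
  {"tx": 0, "ty": 1.0, "tz": 0, "ax": 0, "ay": 0, "az": 0},
  {"tx": 0, "ty": 1.4, "tz": 0, "ax": 0, "ay": 0, "az": 0},
  {"tx": 0.04, "ty": 1.83, "tz": 0, "ax": 0, "ay": 0, "az": 0},
  {"tx": 0.15, "ty": 2.25, "tz": 0, "ax": 0, "ay": 0, "az": 0},
  {"tx": 0.33, "ty": 2.65, "tz": 0, "ax": 0, "ay": 0, "az": 0},
])

```text
clock: 10.1
ee_pos: [539.2, 236.6, 107.3]
tool_rot: [0.727, -0.686, -0.001, 0.001]
force: [-0.8, 3.4, 2.3]
gripper_width: 0.005
```

```bash
python3 look.py w8
```

```text
10.1 [539.2 236.6 107.3] [-0.8  3.4  2.3]
tool force [-3.5  0.6 -2.3] ab [-35.7 -12.6]
```

View pics/w8.png

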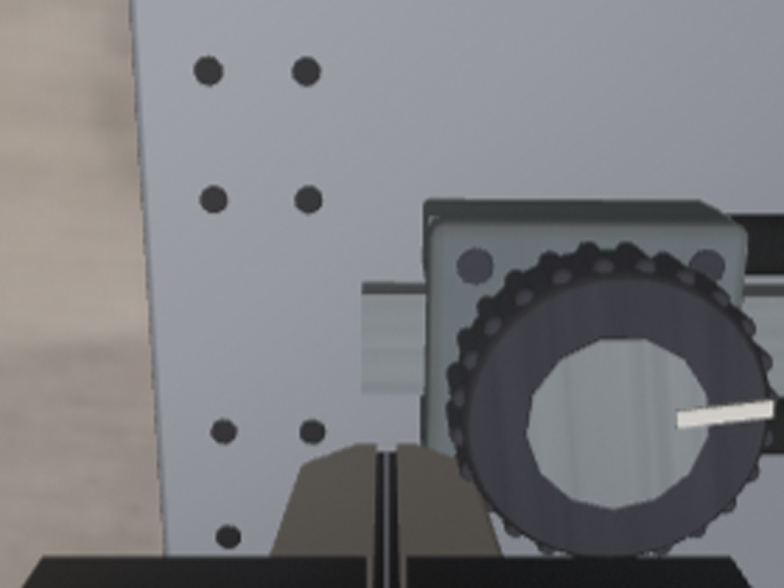

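drive_tool([
  {"tx": 0.25, "ty": 0.36, "tz": 0, "ax": 0, "ay": 0, "az": 0},
  {"tx": 0.56, "ty": 0.66, "tz": 0, "ax": 0, "ay": 0, "az": 0},
  {"tx": 0.92, "ty": 0.91, "tz": 0, "ax": 0, "ay": 0, "az": 0},
  {"tx": 1.31, "ty": 1.1, "tz": 0, "ax": 0, "ay": 0, "az": 0},
  {"tx": 1.74, "ty": 1.22, "tz": 0, "ax": 0, "ay": 0, "az": 0},
  {"tx": 2.17, "ty": 1.27, "tz": 0, "ax": 0, "ay": 0, "az": 0},
])

```text
clock: 10.75
ee_pos: [527.9, 212.5, 107.2]
tool_rot: [0.727, -0.687, -0.001, 0.001]
force: [-4.9, 3.2, 3.0]
gripper_width: 0.008
```

drive_tool([
  {"tx": 0.5, "ty": 0, "tz": 0, "ax": 0, "ay": 0, "az": 0},
  {"tx": 1.0, "ty": 0, "tz": 0, "ax": 0, "ay": 0, "az": 0},
  {"tx": 1.5, "ty": 0, "tz": 0, "ax": 0, "ay": 0, "az": 0},
  {"tx": 2.0, "ty": 0, "tz": 0, "ax": 0, "ay": 0, "az": 0},
  {"tx": 2.6, "ty": 0, "tz": 0, "ax": 0, "ay": 0, "az": 0},
])

```text
clock: 11.25
ee_pos: [529.4, 186.4, 107.2]
tool_rot: [0.727, -0.687, -0.001, 0.002]
force: [-3.1, 1.5, 1.1]
gripper_width: 0.005
```

```bash
python3 look.py w9
```

```text
11.25 [529.4 186.4 107.2] [-3.1  1.5  1.1]
tool force [-1.6  3.  -1. ] ab [13.9 -0. ]
```

View pics/w9.png

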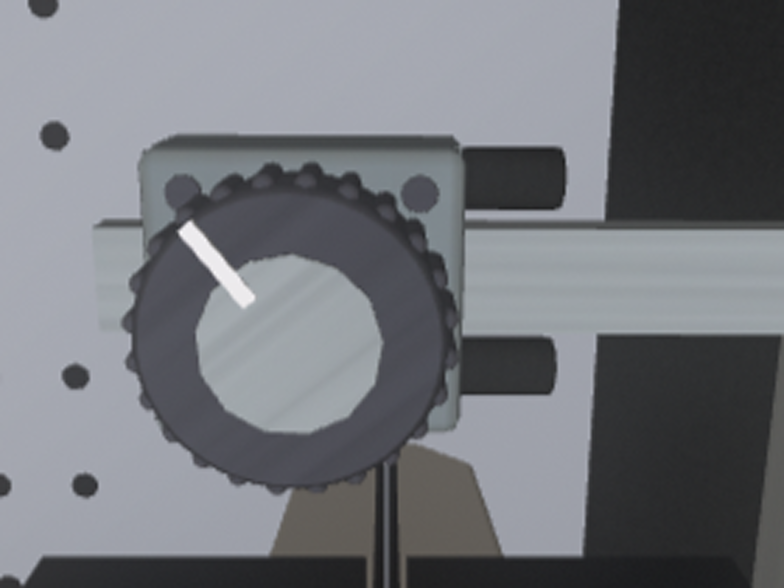

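drive_tool([
  {"tx": 0.43, "ty": -0.06, "tz": 0, "ax": 0, "ay": 0, "az": 0},
  {"tx": 0.86, "ty": -0.17, "tz": 0, "ax": 0, "ay": 0, "az": 0},
  {"tx": 1.25, "ty": -0.35, "tz": 0, "ax": 0, "ay": 0, "az": 0},
  {"tx": 1.61, "ty": -0.6, "tz": 0, "ax": 0, "ay": 0, "az": 0},
  {"tx": 1.92, "ty": -0.9, "tz": 0, "ax": 0, "ay": 0, "az": 0},
  {"tx": 2.17, "ty": -1.27, "tz": 0, "ax": 0, "ay": 0, "az": 0},
  {"tx": 2.35, "ty": -1.67, "tz": 0, "ax": 0, "ay": 0, "az": 0},
  {"tx": 2.46, "ty": -2.09, "tz": 0, "ax": 0, "ay": 0, "az": 0},
])

```text
clock: 12.1
ee_pos: [553.5, 163.2, 107.6]
tool_rot: [0.727, -0.687, 0.0, 0.001]
force: [-3.8, -5.1, 1.4]
gripper_width: 0.002
```

```bash
python3 look.py w10
```

```text
12.1 [553.5 163.2 107.6] [-3.8 -5.1  1.4]
tool force [ 4.9  4.1 -1.4] ab [ 38.3 -22.8]
```

View pics/w10.png

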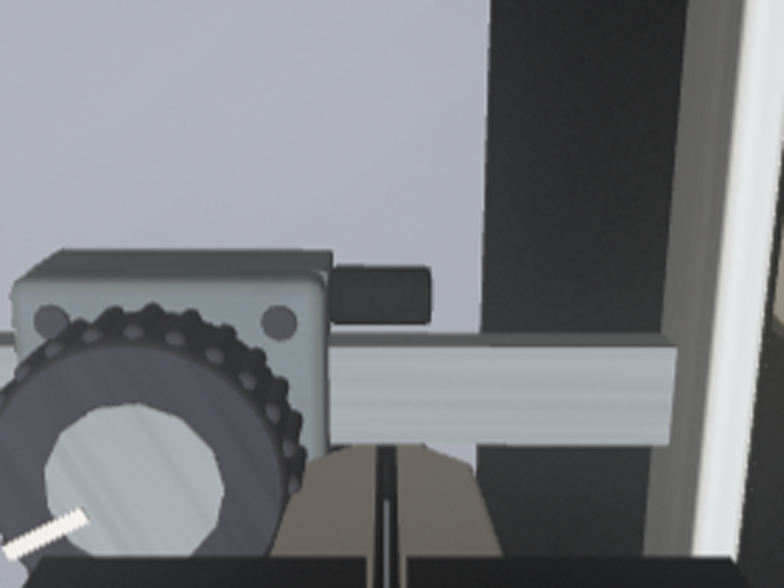

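drive_tool([
  {"tx": 0.04, "ty": -0.43, "tz": 0, "ax": 0, "ay": 0, "az": 0},
  {"tx": 0.04, "ty": -0.9, "tz": 0, "ax": 0, "ay": 0, "az": 0},
  {"tx": 0.04, "ty": -1.4, "tz": 0, "ax": 0, "ay": 0, "az": 0},
  {"tx": 0.04, "ty": -1.83, "tz": 0, "ax": 0, "ay": 0, "az": 0},
  {"tx": 0, "ty": -2.26, "tz": 0, "ax": 0, "ay": 0, "az": 0},
  {"tx": -0.11, "ty": -2.69, "tz": 0, "ax": 0, "ay": 0, "az": 0},
  {"tx": -0.3, "ty": -3.08, "tz": 0, "ax": 0, "ay": 0, "az": 0},
  {"tx": -0.54, "ty": -3.44, "tz": 0, "ax": 0, "ay": 0, "az": 0},
  {"tx": -0.85, "ty": -3.75, "tz": 0, "ax": 0, "ay": 0, "az": 0},
  {"tx": -1.21, "ty": -4.0, "tz": 0, "ax": 0, "ay": 0, "az": 0},
])

```text
clock: 13.15
ee_pos: [593.9, 178.7, 107.9]
tool_rot: [0.727, -0.687, 0.001, -0.001]
force: [1.1, -3.6, 0.4]
gripper_width: 0.011
```

```bash
python3 -c "
from rig import r;import cv2
print(r.get_obs()['force'])
cv2.imwrite('pics/t11.png',cv2.resize(r.grab_frame('scene')[140:220,190:310],None,fx=6,fy=6,interpolation=2))"
```

```text
[ 1.0802073  -3.63816987  0.41051604]
```

View pics/t11.png

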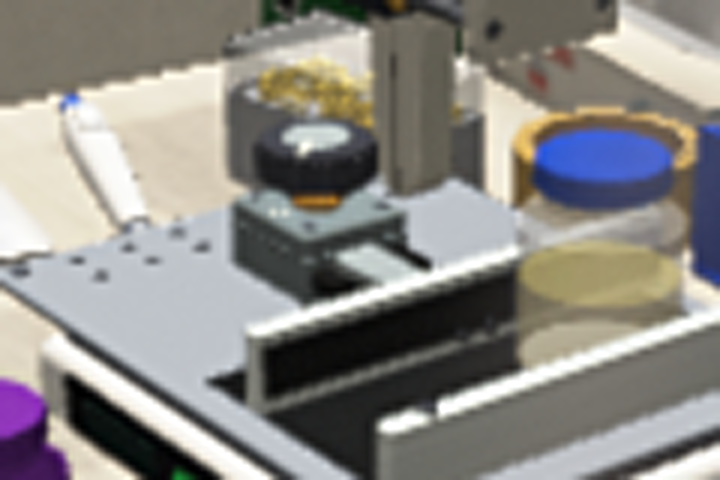

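drive_tool([
  {"tx": 0.5, "ty": -0.5, "tz": 0, "ax": 0, "ay": 0, "az": 0},
  {"tx": 1, "ty": -1, "tz": 0, "ax": 0, "ay": 0, "az": 0},
  {"tx": 1, "ty": -1, "tz": -3, "ax": 0, "ay": 0, "az": 0},
  {"tx": 1, "ty": -1, "tz": -6, "ax": 0, "ay": 0, "az": 0},
  {"tx": 0.5, "ty": 1, "tz": -9, "ax": 0, "ay": 0, "az": 0},
  {"tx": 0, "ty": 4, "tz": -9, "ax": 0, "ay": 0, "az": 0},
  {"tx": -1, "ty": 7, "tz": -9, "ax": 0, "ay": 0, "az": 0},
  {"tx": -2, "ty": 9, "tz": -9, "ax": 0, "ay": 0, "az": 0},
  {"tx": -2, "ty": 9, "tz": -9, "ax": 0, "ay": 0, "az": 0},
])

```text
clock: 14.1
ee_pos: [499.0, 194.6, 197.9]
tool_rot: [0.728, -0.686, -0.001, 0.0]
force: [0.1, 1.0, -0.3]
gripper_width: 0.005
```

```bash
python3 look.py w12
```

```text
14.1 [499.  194.6 197.9] [ 0.1  1.  -0.3]
tool force [-1.  -0.2  0.3] ab [ 4.  29.9]
```

View pics/w12.png

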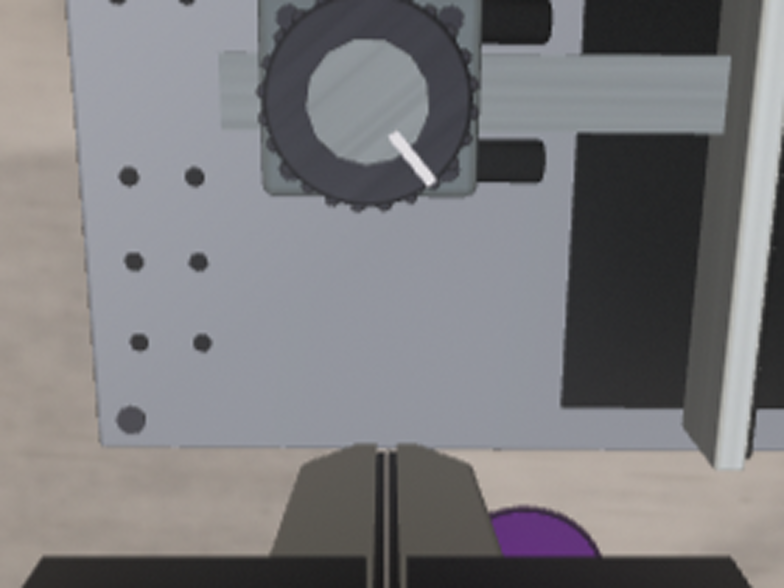

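drive_tool([
  {"tx": 2, "ty": 0, "tz": 0, "ax": 0, "ay": 0, "az": 0},
  {"tx": 5, "ty": -0.1, "tz": 0, "ax": 0, "ay": 0, "az": 0},
  {"tx": 8, "ty": -0.2, "tz": 0, "ax": 0, "ay": 0, "az": 0},
  {"tx": 11, "ty": -0.3, "tz": 0, "ax": 0, "ay": 0, "az": 0},
  {"tx": 13, "ty": -0.4, "tz": 0.5, "ax": 0, "ay": 0, "az": 0},
  {"tx": 13.5, "ty": -0.4, "tz": 2, "ax": 0, "ay": 0, "az": 0},
  {"tx": 13.5, "ty": -0.4, "tz": 4, "ax": 0, "ay": 0, "az": 0},
  {"tx": 13.5, "ty": -0.4, "tz": 5, "ax": 0, "ay": 0, "az": 0},
  {"tx": 13.5, "ty": -0.4, "tz": 5, "ax": 0, "ay": 0, "az": 0},
])

```text
clock: 15.05
ee_pos: [513.1, 58.4, 146.3]
tool_rot: [0.727, -0.687, -0.001, 0.001]
force: [-0.7, 0.3, -0.2]
gripper_width: 0.003
```

```bash
python3 - <<'E'
from h import *
from rig import r
o=r.get_obs();print(o['clock'],o['ee_pos'],o['force'])
im=r.grab_frame("wrist");cv2.imwrite("pics/w13.png",im)
E
```

```text
15.05 [513.09820428  58.42630875 146.33044434] [-0.74169935  0.34684408 -0.22137466]
```

View pics/w13.png

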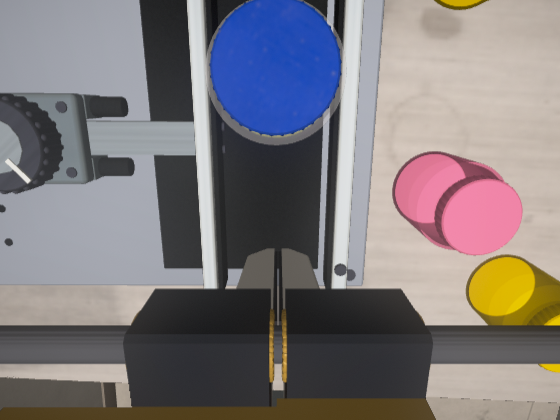

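drive_tool([
  {"tx": 0, "ty": 0, "tz": 1.5, "ax": 0, "ay": 0, "az": 0},
  {"tx": 0, "ty": 0, "tz": 3, "ax": 0, "ay": 0, "az": 0},
  {"tx": 0, "ty": 0.2, "tz": 4.5, "ax": 0, "ay": 0, "az": 0},
  {"tx": 0, "ty": 0.3, "tz": 5.8, "ax": 0, "ay": 0, "az": 0},
  {"tx": 0, "ty": 0.3, "tz": 6.3, "ax": 0, "ay": 0, "az": 0},
  {"tx": 0, "ty": 0.3, "tz": 6.3, "ax": 0, "ay": 0, "az": 0},
  {"tx": -0.4, "ty": 0.3, "tz": 6.3, "ax": 0, "ay": 0, "az": 0},
  {"tx": -0.8, "ty": 0.3, "tz": 6.3, "ax": 0, "ay": 0, "az": 0},
  {"tx": -1.2, "ty": 0.3, "tz": 6.3, "ax": 0, "ay": 0, "az": 0},
  {"tx": -1.4, "ty": 0.3, "tz": 6.3, "ax": 0, "ay": 0, "az": 0},
])

```text
clock: 16.1
ee_pos: [509.5, 73.5, 85.0]
tool_rot: [0.727, -0.686, 0.0, -0.0]
force: [0.1, -0.4, 0.2]
gripper_width: 0.007
```

drive_tool([
  {"tx": -0.2, "ty": 0, "tz": 0, "ax": 0, "ay": 0, "az": 0},
  {"tx": -0.4, "ty": 0, "tz": 0, "ax": 0, "ay": 0, "az": 0},
  {"tx": -0.6, "ty": 0, "tz": 0, "ax": 0, "ay": 0, "az": 0},
  {"tx": -0.8, "ty": 0, "tz": 0, "ax": 0, "ay": 0, "az": 0},
  {"tx": -1.0, "ty": 0, "tz": 0, "ax": 0, "ay": 0, "az": 0},
  {"tx": -1.2, "ty": 0, "tz": 0, "ax": 0, "ay": 0, "az": 0},
])

```text
clock: 16.7
ee_pos: [508.7, 84.5, 84.6]
tool_rot: [0.727, -0.687, 0.0, 0.0]
force: [0.1, -3.3, 1.3]
gripper_width: 0.005
```

```bash
python3 look.py w14
```

```text
16.7 [508.7  84.5  84.6] [ 0.1 -3.3  1.3]
tool force [ 3.3  0.1 -1.3] ab [114.4  26.4]
```

View pics/w14.png

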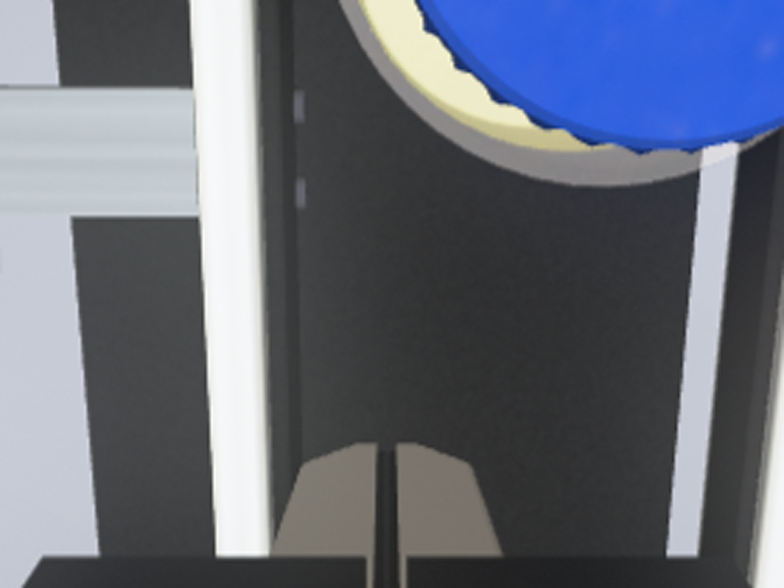

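drive_tool([
  {"tx": -0.25, "ty": 0, "tz": 0, "ax": 0, "ay": 0, "az": 0},
  {"tx": -0.5, "ty": 0, "tz": 0, "ax": 0, "ay": 0, "az": 0},
  {"tx": -0.75, "ty": 0, "tz": 0, "ax": 0, "ay": 0, "az": 0},
  {"tx": -1.0, "ty": 0, "tz": 0, "ax": 0, "ay": 0, "az": 0},
  {"tx": -1.25, "ty": 0, "tz": 0, "ax": 0, "ay": 0, "az": 0},
  {"tx": -1.5, "ty": 0, "tz": 0, "ax": 0, "ay": 0, "az": 0},
  {"tx": -1.75, "ty": 0, "tz": 0, "ax": 0, "ay": 0, "az": 0},
  {"tx": -2.0, "ty": 0, "tz": 0, "ax": 0, "ay": 0, "az": 0},
  {"tx": -2.25, "ty": 0, "tz": 0, "ax": 0, "ay": 0, "az": 0},
  {"tx": -2.5, "ty": 0, "tz": 0, "ax": 0, "ay": 0, "az": 0},
  {"tx": -2.75, "ty": 0, "tz": 0, "ax": 0, "ay": 0, "az": 0},
  {"tx": -3.0, "ty": 0, "tz": 0, "ax": 0, "ay": 0, "az": 0},
])

```text
clock: 17.95
ee_pos: [507.0, 114.9, 84.6]
tool_rot: [0.727, -0.687, 0.0, -0.0]
force: [1.6, -2.6, 1.3]
gripper_width: 0.006
```

drive_tool([
  {"tx": -0.2, "ty": 0, "tz": 0, "ax": 0, "ay": 0, "az": 0},
  {"tx": -0.4, "ty": 0, "tz": 0, "ax": 0, "ay": 0, "az": 0},
  {"tx": -0.5, "ty": 0, "tz": 0, "ax": 0, "ay": 0, "az": 0},
  {"tx": -0.5, "ty": 0, "tz": 0, "ax": 0, "ay": 0, "az": 0},
])

```text
clock: 18.35
ee_pos: [506.7, 120.0, 84.6]
tool_rot: [0.727, -0.687, -0.0, -0.0]
force: [0.2, -0.6, 0.8]
gripper_width: 0.003
```

drive_tool([
  {"tx": -0.15, "ty": 0, "tz": 0, "ax": 0, "ay": 0, "az": 0},
  {"tx": -0.3, "ty": 0, "tz": 0, "ax": 0, "ay": 0, "az": 0},
  {"tx": -0.4, "ty": 0, "tz": 0, "ax": 0, "ay": 0, "az": 0},
])

```text
clock: 18.65
ee_pos: [506.5, 123.1, 84.6]
tool_rot: [0.727, -0.687, 0.0, 0.0]
force: [4.2, -7.3, 2.8]
gripper_width: 0.004
```

```bash
python3 look.py w15
```

```text
18.65 [506.5 123.1  84.6] [ 4.2 -7.3  2.8]
tool force [ 7.5 -3.8 -2.8] ab [75.7 26.4]
```

View pics/w15.png

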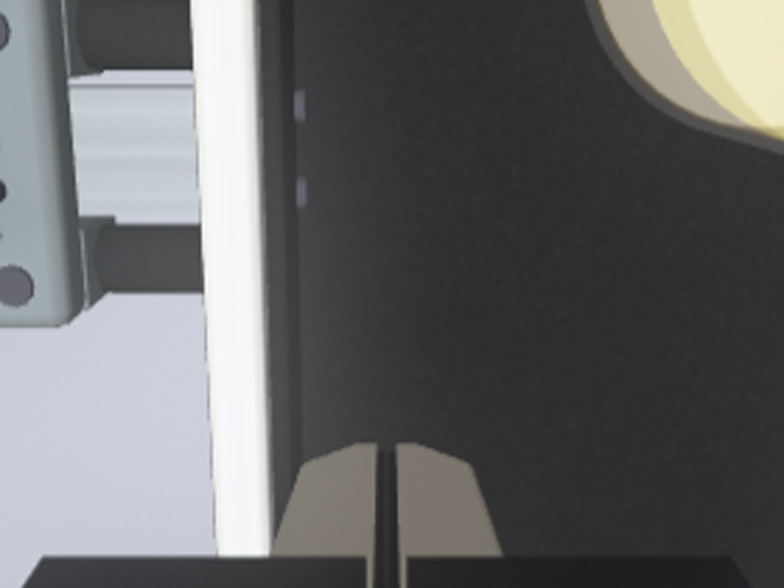

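drive_tool([
  {"tx": -0.1, "ty": 0, "tz": 0, "ax": 0, "ay": 0, "az": 0},
  {"tx": -0.15, "ty": 0, "tz": 0, "ax": 0, "ay": 0, "az": 0},
  {"tx": -0.15, "ty": 0, "tz": 0, "ax": 0, "ay": 0, "az": 0},
])

```text
clock: 19.0
ee_pos: [506.5, 123.1, 84.6]
tool_rot: [0.726, -0.687, 0.001, 0.001]
force: [2.1, -9.2, 2.8]
gripper_width: 0.003
```

drive_tool([
  {"tx": 0.3, "ty": 0, "tz": 0, "ax": 0, "ay": 0, "az": 0},
  {"tx": 1.2, "ty": 0, "tz": 0, "ax": 0, "ay": 0, "az": 0},
  {"tx": 2.2, "ty": 0.5, "tz": 0, "ax": 0, "ay": 0, "az": 0},
  {"tx": 2.5, "ty": 1, "tz": -1, "ax": 0, "ay": 0, "az": 0},
  {"tx": 2.5, "ty": 1, "tz": -4, "ax": 0, "ay": 0, "az": 0},
  {"tx": 2.5, "ty": 1.5, "tz": -8, "ax": 0, "ay": 0, "az": 0},
  {"tx": 2.5, "ty": 2.5, "tz": -12, "ax": 0, "ay": 0, "az": 0},
  {"tx": 2.5, "ty": 3, "tz": -14, "ax": 0, "ay": 0, "az": 0},
  {"tx": 2.5, "ty": 3, "tz": -14, "ax": 0, "ay": 0, "az": 0},
])

```text
clock: 19.9
ee_pos: [477.9, 98.6, 228.0]
tool_rot: [0.727, -0.687, 0.001, -0.002]
force: [0.3, 0.2, -0.6]
gripper_width: 0.003
```

```bash
python3 - <<'E'
from h import *
from rig import r
o=r.get_obs();print(o['clock'],o['ee_pos'],o['force'])
im=r.grab_frame("wrist");cv2.imwrite("pics/w16.png",im)
c=wristcal(r.calibration("wrist"),o)
for l,z in(("screw_head",121),("index_mark",130),("jaw_push",92),("jar",70)):
    for d in r.pinpoint(l,"wrist")[:2]: print(l,np.round(d['location'],1),round(d['score'],2),unproj(c,d['location'],z).round(1))
im=r.grab_frame("top");cv2.imwrite("pics/t16.png",im)
print("expect jaw", s2w([565.9,142.8,.05715],[[-60,-2,92.]]),"jar",s2w([565.9,142.8,.05715],[[35,-80,70.]]))
im=r.grab_frame("scene");cv2.imwrite("pics/s16.png",im)
E
```

```text
19.9 [477.94426237  98.59821011 227.96878442] [ 0.30371743  0.19499478 -0.57931879]
screw_head [136.3  86. ] 0.87 [563.  206.3 121. ]
index_mark [156.1 109.2] 0.58 [547.9 189.7 130. ]
jaw_push [234.2 162.6] 0.98 [507.3 138.1  92. ]
jar [498.5 225.3] 0.95 [ 458.7 -109.9   70. ]
jar [438.6 140.1] 0.93 [534.1 -39.4  70. ]
expect jaw [[506.1121948  137.37613152  92.        ]] jar [[605.41237003  64.92977068  70.        ]]
```

View pics/w16.png

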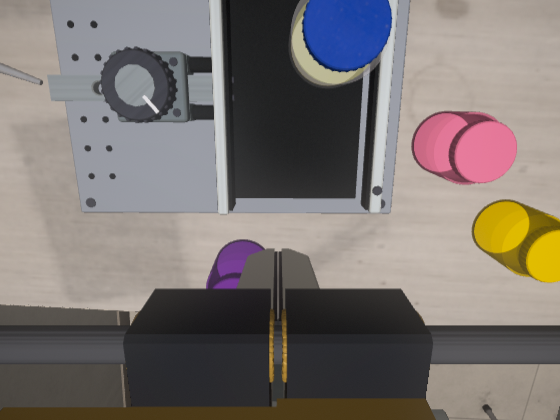

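View pics/s16.png

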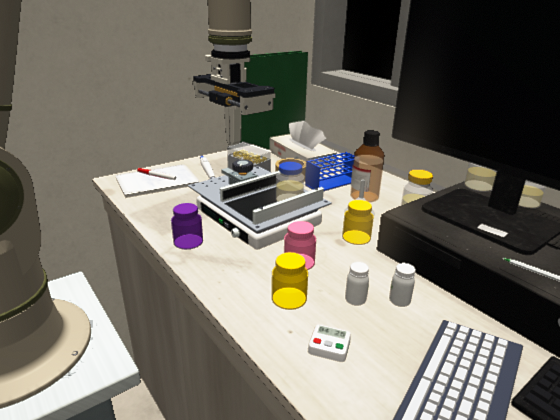

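```bash
python3 -c "
from rig import r
print(r.job_done())"
```

```text
the job is handed in; nothing more can be done
None
```

The lock screw is loosened, the clamp jaw is back against its stops, and I have handed the job in at about 20 s on the robot's clock.

- **Screw:** I ran the closed fingertip round the rim, with about 3 to 9 N of contact force. The index mark, followed in the wrist and scene pictures, ended about 757° from tight (13.2 rad). That is two turns plus about 37°, within the quarter turn allowed.
- **Jaw:** It slid with about 3 N. The position then stopped changing while the force rose to about 9 N, so I took it to be on the rubber stops. After I backed off, the camera put jaw_push within about 1 mm of where 45 mm of travel should leave it.
- **Other objects:** In the last pictures the jar, timer and both white bottles are standing where they were, and the robot is clear of everything.

**Check that disagreed:** the network's top "jar" hits in the last wrist picture were coloured look-alikes. I judged the blue-lidded jar's place by eye from the pictures, not by a measured position.

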